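Slide the cork gauge plate under its spring clip

ROBOT

A 6-joint arm with a two-finger parallel gripper is mounted at the origin on the work surface. World frame = base frame: x ahead of the robot, y to its left, z up, the work surface at z = 0. Lengths are in mm, angles in rad, forces in N, time in s.
With the tool pointing down it reaches from about 350 to 975 mm from the base axis. Payload 7.1 kg.
Tool frame: the origin (TCP) lies midway between the tips of the shut fingers; the grasp point (between the pads) lies 19 mm behind it; z points along the fingers, y is the line along which they close (so a half turn about z gives the same grasp; the last joint's range is limited). The gripper opens to 88 mm and grips with 3 to 60 N. Pads are 20 mm wide; open, the fingers measure 115 mm over their backs; the gripper's body (75 mm by 178 mm) begins 61 mm behind the grasp point.
Start: joints at [1.203, 0.423, 1.63, -0, 1.089, -0.019], TCP at [213.574, 587.359, 187.375] pointing down, gripper open.
Joint ranges: [-3, 3], [-0.9, 2.11], [0.09, 2.58], [-1.31, 4.45], [0.11, 2.69], [-2.54, 2.54]. Speed limits (rad/s): [2.39, 2.39, 3.01, 3.14, 3.14, 3.14].

INTERFACE

Orientations are given as a rotation vector (axis times angle).
In Python, from workcell import ctrl gives the robot as it stands.
- The arm moves only by the shell command python3 -m inch 'ROWS' [OPENING]. ROWS is JSON, a list of rows, each an object with "xyz": the shift along the tool's x, y, z in mm, a list of three; "rot": the turn, a rotation vector about the tool's x, y, z in rad, a list of three. In form: [{"xyz": [dx, dy, dz], "rot": [ax, ay, az]}, ...]. A call has 1 to 12 rows; each row is the pose to reach, as a shift and turn from the pose commanded when the call began, along the tool's axes at that moment; what a row does not reach only later rows make up. A row lasts 1/12 s, in which the tool goes at most 41.7 mm and 7.16 degrees, less where a joint would pass 70% of its speed; a pose out of reach is approached as far as the arm can. A call with a gripper value outside its range is refused whole. OPENING is the closure in counts, from 0 (fully open) to 255 (shut), set as the call begins (- or left out, the last holds). The fingers move at their own pace and stop on an object; the grip force is fixed at half the most. Time passes only in rows, so rows that repeat a pose let the fingers close. It gives the time, the measured TCP pose, the force, the opening and the grip force at its end, in the units of the state.
- ctrl.get_obs(): the state, without advancing time (a new reading comes with each control period).
- ctrl.get_image(name): name is "scene" or "side" or "wrist"; returns the picture (384x512x3 uint8, red, green, blue); there is no depth.
- ctrl.camera_model(name): a dict with "fx", "fy", "cx", "cy" (pixels), "position" and "attitude" of the camera in the world. Camera axes: x right, y up, looking along -z (the intrinsics and any distortion apply to the point x, -y, -z); pixel columns grow to the right and rows downward; lengths in mm; the calibration is good to about 2 mm. A picture is of the moment at which its call begins: read the wrist's pose just before it. camera_model takes no time and is no camera call; for the wrist camera it gives the pose at the moment of the call.
- ctrl.close_job(): hands the job in; it is judged then, once.
The state is a dict: "t": time; "qpos": joint angles; "qvel": joint speeds; "joint_torque": joint torques, N m; "ee_pos": TCP position; "orientation": TCP orientation; "ft_force": force on the tool from outside, world axes, zero at the start; "moment": the same for the moment, N m; "width": finger opening in mm; "grasp_force": force on a finger pad.
Only numpy, scipy, OpenCV 4.12 (cv2) and the standard library are available. Lean on these libraries where they do the work, as an engineer would, in place of code of your own. Each camera call takes 0.05 s, during which the arm holds its last target. There are 200 camera calls.

TASK

The brass cork gauge plate lies in the channel of its holder, short of the spring clip. Press the clip's red thumb bar down with one fingertip and keep it down while the other fingertip pushes the plate along the channel, under the raised jaw, fully home against the end stop; only then let the bar up so that the jaw clamps the plate. Do not lift the plate, and leave the small things standing around the holder alone.

Things in the scene. Friction and masses are not known exactly. Their poses are not given: they have to be found in the camera images.
- holder: Fixed aluminium gauge holder, 164 mm long (x), 104 mm wide, carrying the spring clip. Origin on the counter surface, below the clip's hinge line, midway along the length; x along the channel, the way the plate is pushed (to the end stop); y towards the thumb bar; z up. The dark hinge rod runs along x at y = 0, its top (the highest fixed point) 36 mm above the counter, between channel and bar.
- end_stop (a point): Point on the holder where the channel bed meets the face of the dark end stop, at x = 68, y = -32, z = 18 mm of the holder. The stop is 11 mm high. The bed is 18 mm above the counter, y -54.5 to -9.5 mm, open at its -x end, between side walls 7 mm above the bed. On the +y side, below the bar, the base is only 10 mm high, out to y = 42 mm.
- clip (a joint): Hinge of the spring clip, rad: 0 at rest (jaw down, bar up), grows as the thumb bar is pressed, to a stop at 0.50 (bar level). The jaw clears the plate above 0.26; closed on the plate it reads about 0.25. A spring returns it: pressing the bar takes about 4 N to start and 6 to 12 N fully down.
- jaw_lip (a point): Middle of the underside of the clip jaw's round lip. The dark jaw covers the channel from x = 33 to 66 mm of the holder, its lip along y = -32 mm. At rest the lip is 4 mm above the bed and bars the plate's way; with the hinge at 0.43 it is 18 mm above the bed. It swings only up and down, about the hinge rod.
- thumb_bar (a point): Middle of the top of the red thumb bar, x -77 to 28 mm of the holder, 26 mm wide, moving alike over its whole length; a tip may slide along it. At rest it slopes up outwards: y 15 mm, 29 mm above the counter, to y 38 mm, 41 mm above. Fully down it is level, y 12 to 38 mm, 22 mm above the counter: 4 mm above the bed, 8 mm below the plate's top.
- gauge: Loose brass plate 50 x 42 x 12 mm, about 190 g, two 13 mm holes near its rear edge. Origin at the centre of its underside, x along its length to the stop. Lies on the bed with 1.5 mm play each side, centred at y = -32 mm of the holder; starts with its front edge 5 to 20 mm short of the jaw. Home, its origin is at x = 43 mm, its rear edge at x = 18 mm of the holder.
- ferrule: Loose brass ferrule, a ring 26 mm across and 18 mm high, standing beside the holder. Origin at its underside's centre. Leave alone.
- cork_ring: Loose cork ring 30 mm across and 14 mm high beside the holder. Origin at its underside's centre. Leave alone.
- mandrel: Loose steel mandrel, upright, foot 32 mm across, 60 mm high, beside the holder. Origin at its underside's centre. Leave alone.
- jar: Loose amber jar with black cap, 40 mm across, 42 mm high, on the channel side of the holder. Origin at its underside's centre. Leave alone.
- screwdriver: Loose screwdriver 150 mm long lying beyond the jar, along its own x. Leave alone.
Things that resemble listed ones, but are neither listed nor needed, are in the scene too. What is shaped like the holder but orange is not meant.

How it is judged (in metres and radians):
On the way, in this order (a step that is already met when the one before it is completed fails the run):
1. a finger holds the clip open while the plate is still short of the jaw (value of joint clip above 0.3 rad and contact force between the fingers and holder above 0.5 N and x of gauge in the frame of holder below 0.008 m), for 0.1 s.
2. the plate is home against the end stop while a finger still holds the clip open (value of joint clip above 0.3 rad and contact force between the fingers and holder above 0.5 N and x of gauge in the frame of holder above 0.04 m), for 0.1 s.
At the end, for the whole second after the job is handed in: The gauge plate lies flat in the channel within 3 mm of the end stop, at rest, and the clip has come up by itself and closed on it (hinge 0.20 to 0.29 rad) (x of gauge in the frame of holder between 0.04 and 0.046 m and y of gauge in the frame of holder between -0.036 and -0.028 m and z of gauge in the frame of holder between 0.015 and 0.021 m and angle between the x axis of gauge and the x axis of holder, either way round below 0.12 rad and value of joint clip between 0.2 and 0.29 rad and linear speed of gauge below 0.01 m/s); the robot touches nothing.
It fails at once if the gauge plate is lifted or tipped (z of gauge in the frame of holder above 0.025 m or angle between gauge's own z axis and vertical above 0.2 rad).
It fails at once if one of the small things around the holder is displaced by more than 15 mm (distance of any of ferrule, cork_ring, mandrel, jar, screwdriver from where it was at the start of the episode above 0.015 m).
It also fails if it takes over 42 s, if anything falls off the work surface, if the arm or the gripper's body presses on something with over 40 N, if the wrist force passes 120 N, or if a joint passes its speed limit or range.

## Working session

There is one attempt and no reset: what is moved stays moved. The work goes in short steps, Python scripts to look and compute and a shell command to move; the robot and the scene stay as the last step left them, time stands still between calls to the robot, and variables do not carry over. Pictures are saved under pics/ and viewed, at most 10 in all, crops included, and the job is handed in when it is done.

```bash
mkdir -p pics; python3 - <<'E'
from workcell import ctrl
import cv2
o=ctrl.get_obs(); print(o)
for n in("scene","side"):
    print(n,ctrl.camera_model(n))
    im=ctrl.get_image(n); cv2.imwrite(f"pics/{n}0.png",cv2.resize(im[:,:,::-1],(800,600),interpolation=cv2.INTER_CUBIC))
E
```

```text
{'t': 0.0, 'qpos': array([ 1.20300987e+00,  4.23838569e-01,  1.63068589e+00,  2.12512258e-05,
        1.08860843e+00, -1.90083720e-02]), 'qvel': array([ 0.00125066, -0.00110381, -0.00016439,  0.00039642,  0.00151299,
        0.00163296]), 'joint_torque': array([-1.54099522e-03, -5.44637597e+01, -2.73649943e+01,  6.42999052e-02,
        2.28043331e-02, -1.26530012e-04]), 'ee_pos': array([213.34749814, 586.80577894, 186.60478064]), 'orientation': array([-5.45047225e-01, -3.09362997e+00,  2.36836243e-03]), 'ft_force': array([-0.2017721 , -0.98965657, -0.04289745]), 'moment': array([ 0.02494872, -0.00038653,  0.01386586]), 'grasp_force': 0.0, 'width': 88.02738068331156}
scene {'fx': 356.6814169098037, 'fy': 356.6814169098037, 'cx': 256.37362328195053, 'cy': 188.76456863342858, 'position': array([868.97975884, 469.17949382, 604.74567328]), 'attitude': array([0.3648261 , 0.91761136, 2.23697697])}
side {'fx': 429.018599364804, 'fy': 429.018599364804, 'cx': 264.08871303703523, 'cy': 191.82416342015927, 'position': array([  2.22061734, 603.53464054, 464.80929031]), 'attitude': array([ 0.48307055, -1.24142942, -2.1373117 ])}
```

View pics/scene0.png

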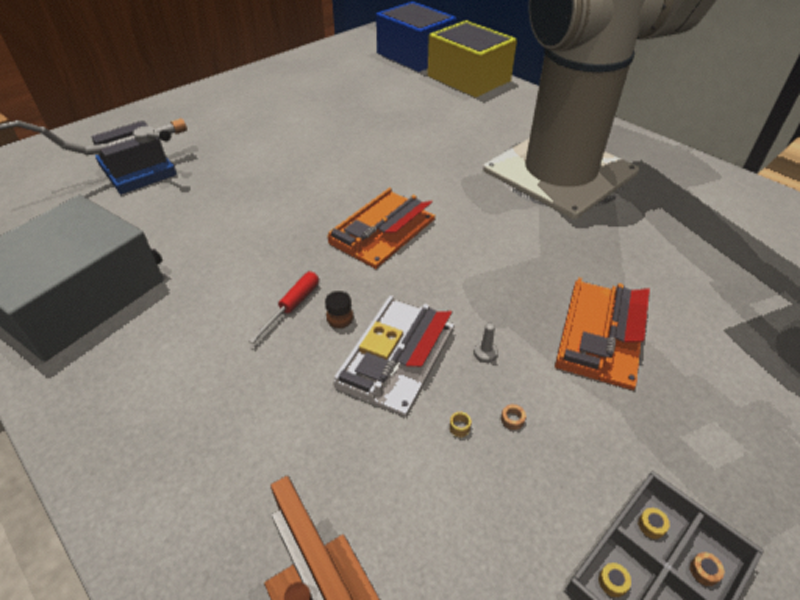

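View pics/side0.png

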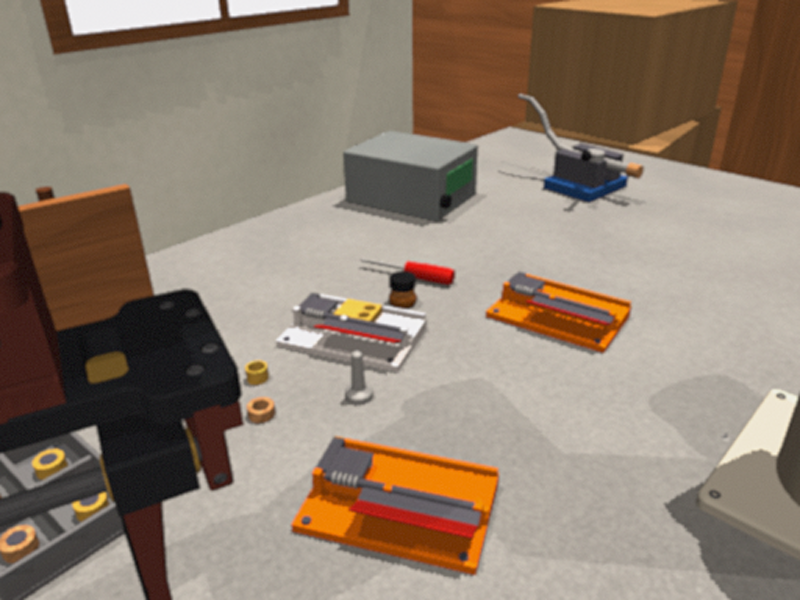

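Candidates (800x600 scene picture): an orange holder at (380,228), an orange holder at (605,335), and the aluminium holder with the brass plate at (395,355). The last one matches the description. Next is one close crop of it from both cameras.

```bash
python3 - <<'E'
import cv2,numpy as np
a=cv2.imread("pics/scene0.png");b=cv2.imread("pics/side0.png")
c=cv2.resize(a[285:425,320:470],(400*1,373),interpolation=cv2.INTER_CUBIC)
c=cv2.resize(a[285:425,325:465],(560,560),interpolation=cv2.INTER_CUBIC)
cv2.imwrite("pics/crop0.png",c)
E
```

```text
(no output)
```

View pics/crop0.png

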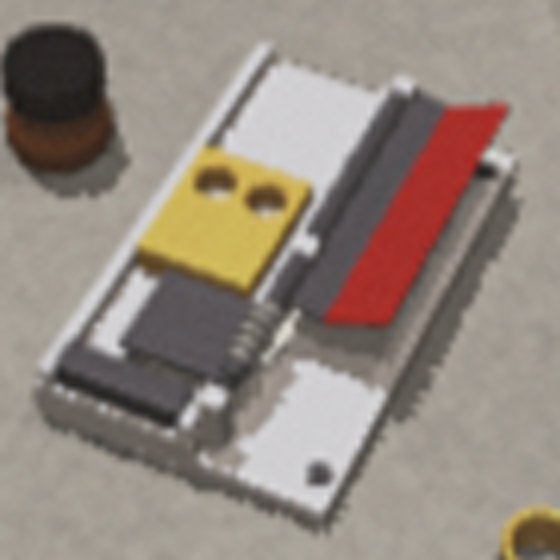

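The crop shows the aluminium holder with its brass plate. The red bar is on the right, with corners at (443,105), (508,105), (388,322) and (325,320). The jaw and end stop are at lower left. Now I'll fit x, y, yaw and the plate's position.

```bash
cat > h.py <<'E'
import numpy as np,cv2
from workcell import ctrl
from scipy.optimize import least_squares
from scipy.spatial.transform import Rotation as R
def proj(P,m):
    p=(np.asarray(P)-m["position"])@R.from_rotvec(m["attitude"]).as_matrix()
    return np.c_[m["cx"]+m["fx"]*p[:,0]/-p[:,2], m["cy"]+m["fy"]*p[:,1]/p[:,2]]
def w(L,x,y,a):
    L=np.asarray(L,float);c,s=np.cos(a),np.sin(a)
    return np.c_[x+c*L[:,0]-s*L[:,1],y+s*L[:,0]+c*L[:,1],L[:,2]]
def fit(m,H,HP,G,GP,x0):
    G=np.asarray(G,float)
    def f(q): return (proj(w(np.vstack([H,G+[q[3],0,0]]),*q[:3]),m)-np.vstack([HP,GP])).ravel()
    r=least_squares(f,x0,x_scale=[10,10,.1,10],loss="soft_l1");return r.x,f(r.x).reshape(-1,2)
G=[[-25,-53,30],[-25,-11,30],[25,-11,30],[25,-53,30]]
E
python3 - <<'E'
from h import *
m=ctrl.camera_model("scene")
t=lambda P:((np.array(P)/4+[325,285])+.5)*.64-.5
H=[[-77,15,29],[-77,38,41],[28,38,41],[28,15,29],[-82,42,10],[82,42,10]]
HP=t([[443,105],[508,105],[388,322],[325,320],[515,160],[326,514]])
for a in np.arange(-3,3.2,1):
    q,r=fit(m,H,HP,G,t([[205,150],[312,190],[247,292],[137,247]]),[500,400,a,0])
    print(np.round(q,3),np.abs(r).max())
print(r.round(1))
for n in("wrist",):
    c=ctrl.camera_model(n);print(c)
E
```

```text
[541.942 128.1    -5.905   2.801] 0.6659841993055124
[541.942 128.1    -5.905   2.801] 0.6659841556287347
[5.41942e+02 1.28100e+02 3.79000e-01 2.80100e+00] 0.6659842163616645
[5.41942e+02 1.28100e+02 3.79000e-01 2.80100e+00] 0.6659844119623131
[5.41942e+02 1.28100e+02 3.79000e-01 2.80100e+00] 0.6659841751556996
[5.41942e+02 1.28100e+02 3.79000e-01 2.80100e+00] 0.6659842731248773
[5.41942e+02 1.28100e+02 3.79000e-01 2.80100e+00] 0.6659843747786454
[[ 0.4  0.1]
 [ 0.1 -0.3]
 [-0.1  0.2]
 [-0.7  0.3]
 [ 0.5 -0.6]
 [ 0.1  0.2]
 [-0.3 -0.3]
 [ 0.2 -0.5]
 [ 0.3  0.1]
 [-0.4  0.5]]
{'fx': 285.2695296301503, 'fy': 285.2695296301503, 'cx': 254.90309017267649, 'cy': 193.530574004986, 'position': array([139.58575607, 614.2276824 , 384.43656313]), 'attitude': array([-0.25389596, -0.17707566,  1.21323834])}
```

Fit residuals are below 0.7 px: holder at (542,128), yaw 0.379, plate x about 2.8. I'll go above the place, TCP at holder (-60,-3) and z 120, with tool y along holder y.

```bash
cat >> h.py <<'E'
def goal(hx,hy,z,q):
    o=ctrl.get_obs();M=R.from_rotvec(o["orientation"])
    p=w([[hx,hy,z]],*q[:3])[0]
    c,s=np.cos(q[2]),np.sin(q[2])
    T=R.from_matrix(np.c_[[-c,-s,0],[-s,c,0],[0,0,-1]])
    print("shift",M.inv().apply(p-o["ee_pos"]).round(1),"rot",(M.inv()*T).as_rotvec().round(3),"width",o["width"].round(1),"F",o["ft_force"].round(1),"t",o["t"])
    print("TCP in holder",(R.from_euler("z",-q[2]).apply(o["ee_pos"]-[q[0],q[1],0])).round(1))
E
python3 -c "
from h import *
goal(-60,-3,120,[541.9,128.1,.379])"
```

```text
Traceback (most recent call last):
  File "h.py", line 21, in goal
    print("shift",M.inv().apply(p-o["ee_pos"]).round(1),"rot",(M.inv()*T).as_rotvec().round(3),"width",o["width"].round(1),"F",o["ft_force"].round(1),"t",o["t"])
                                                                                                       ^^^^^^^^^^^^^^^^
AttributeError: 'float' object has no attribute 'round'
```

```bash
sed -i 's/o\["width"\].round(1)/o["width"]/' h.py
python3 -c "
from h import *
goal(-60,-3,120,[541.9,128.1,.379])"
```

```text
shift [-422.7 -360.9   67.2] rot [-0.001 -0.001 -0.728] width 87.64444930305514 F [-0.7  0.3  0.1] t 0.1
TCP in holder [-135.5  547.7  186.7]
```

```bash
python3 -m inch '[{"xyz":[-423,-361,20],"rot":[0,0,-0.728]},{"xyz":[-423,-361,20],"rot":[0,0,-0.728]},{"xyz":[-423,-361,20],"rot":[0,0,-0.728]},{"xyz":[-423,-361,20],"rot":[0,0,-0.728]},{"xyz":[-423,-361,20],"rot":[0,0,-0.728]},{"xyz":[-423,-361,20],"rot":[0,0,-0.728]},{"xyz":[-423,-361,20],"rot":[0,0,-0.728]},{"xyz":[-423,-361,67],"rot":[0,0,-0.728]},{"xyz":[-423,-361,67],"rot":[0,0,-0.728]},{"xyz":[-423,-361,67],"rot":[0,0,-0.728]},{"xyz":[-423,-361,67],"rot":[0,0,-0.728]},{"xyz":[-423,-361,67],"rot":[0,0,-0.728]}]' 105
python3 -c "
from h import *
goal(-60,-3,120,[541.9,128.1,.379])"
```

```text
t: 1.1
ee_pos: [453.7, 162.6, 134.5]
orientation: [0.592, -3.085, -0.0]
ft_force: [1.1, 0.5, -0.7]
width: 51.8
grasp_force: 0.0
shift [ -9.2 -67.7  14.5] rot [ 0. -0.  0.] width 51.79511655074216 F [ 1.1  0.5 -0.7] t 1.1
TCP in holder [-69.2  64.7 134.5]
```

```bash
python3 -m inch '[{"xyz":[-9,-34,7],"rot":[0,0,0]},{"xyz":[-9,-68,14],"rot":[0,0,0]},{"xyz":[-9,-68,14],"rot":[0,0,0]},{"xyz":[-9,-68,14],"rot":[0,0,0]},{"xyz":[-9,-68,14],"rot":[0,0,0]}]'
python3 - <<'E'
from h import *
q=[541.9,128.1,.379]
goal(-60,-3,60,q)
m=ctrl.camera_model("wrist");im=ctrl.get_image("wrist")
s=ctrl.get_image("side")
b=cv2.resize(im[:,:,::-1],(800,600),interpolation=cv2.INTER_CUBIC)
for p in proj(w([[-77,15,29],[-77,38,41],[28,38,41],[28,15,29],[-82,42,10],[82,42,10]]+[[a+2.8,c,d] for a,c,d in G],*q),m):
    cv2.circle(b,tuple(int(v) for v in (p+.5)*1.5625),2,(255,0,255),-1)
cv2.imwrite("pics/wrist1.png",b)
E
```

```text
t: 1.52
ee_pos: [486.3, 104.7, 120.7]
orientation: [0.591, -3.085, -0.0]
ft_force: [1.0, 0.4, 0.5]
width: 51.6
grasp_force: 0.0
shift [-0.3 -1.8 60.7] rot [ 0.    -0.001 -0.001] width 51.61920637758905 F [1.  0.4 0.5] t 1.5167
TCP in holder [-60.3  -1.2 120.7]
```

View pics/wrist1.png

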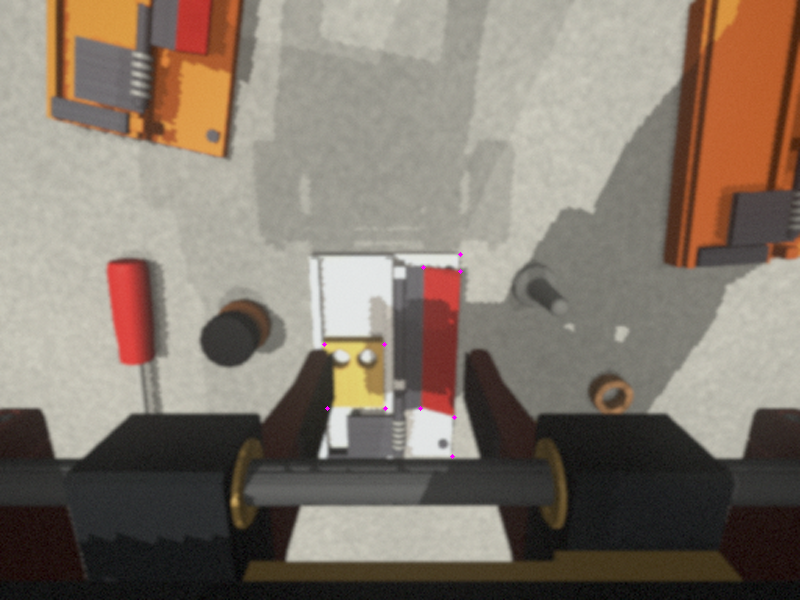

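The overlay points land on the bar, base and plate corners. The plate's rear edge is at pixel row 338 against 344 predicted, so it sits about 2-4 mm further back. The fingertips at (325,352) and (480,352) straddle the rod correctly. I'll narrow the opening to 46 mm and go down to just above the bar.

```bash
python3 -m inch '[{"xyz":[0,-3,38],"rot":[0,0,0]},{"xyz":[0,-3,65],"rot":[0,0,0]},{"xyz":[0,-3,75],"rot":[0,0,0]},{"xyz":[0,-3,75],"rot":[0,0,0]},{"xyz":[0,-3,75],"rot":[0,0,0]}]' 121
python3 - <<'E'
from h import *
q=[541.9,128.1,.379]
goal(-60,-4,24,q)
s=ctrl.get_image("side");c=ctrl.get_image("scene")
a=cv2.resize(s[175:250,165:285,::-1],(800,500),interpolation=cv2.INTER_CUBIC)
cv2.imwrite("pics/side2.png",a)
E
```

```text
t: 2.03
ee_pos: [487.7, 102.7, 46.2]
orientation: [0.594, -3.084, -0.0]
ft_force: [0.8, -0.1, -0.9]
width: 46.2
grasp_force: 0.0
shift [ 0.2 -0.5 22.2] rot [ 0.    -0.001  0.002] width 46.15549794052635 F [ 0.8 -0.1 -0.9] t 2.0333
TCP in holder [-59.8  -3.5  46.2]
```

View pics/side2.png

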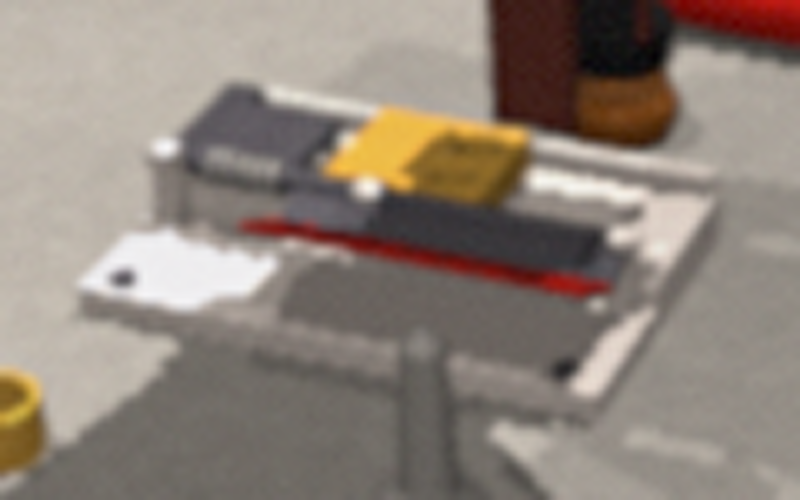

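```bash
python3 - <<'E'
from h import *
q=[541.9,128.1,.379]
m=ctrl.camera_model("side")
f=lambda L:((proj(w(L,*q),m)-[165,175]+.5)*800/120).round()
print(f([[-60,26,46],[-60,-34,46],[-77,38,41],[28,38,41],[-82,42,10],[82,42,10],[-82,-62,25],[-23,-11,30]]))
o=ctrl.get_obs();print(o["ee_pos"],o["t"])
im=ctrl.get_image("side")
cv2.imwrite("pics/side3.png",cv2.resize(im[100:250,150:350,::-1],(800,600),interpolation=cv2.INTER_CUBIC))
E
```

```text
[[537. 241.]
 [615. 139.]
 [579. 290.]
 [234. 223.]
 [593. 396.]
 [ 71. 287.]
 [717. 167.]
 [470. 202.]]
[488.8625135  102.57950228  47.23184989] 2.1333
```

View pics/side3.png

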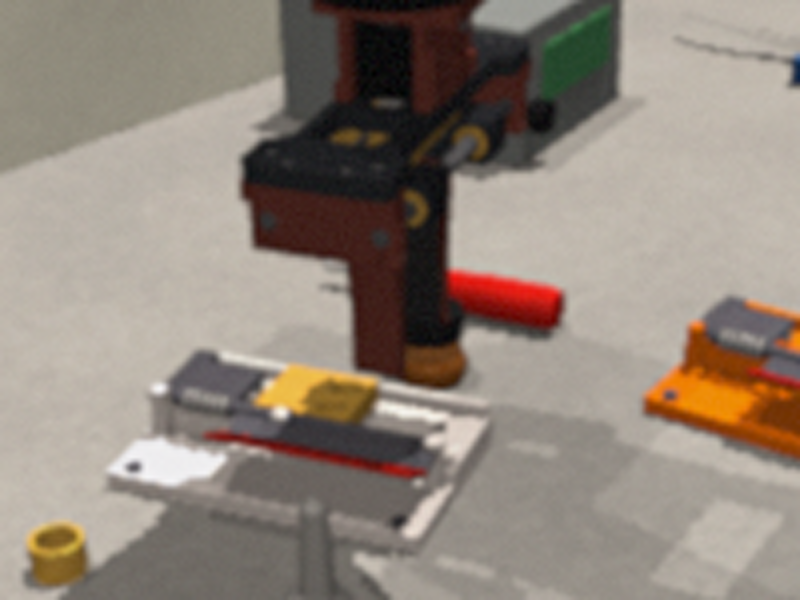

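```bash
python3 - <<'E'
from h import *
q=[541.9,128.1,.379]
m=ctrl.camera_model("side")
f=lambda L:((proj(w(L,*q),m)-[150,100]+.5)*4).round()
for z in(47,60,75,90,105): print(z,f([[-50,33,z],[-70,33,z],[-60,26,z],[-60,-34,z],[-60,-4,z]]).tolist())
from scipy.spatial.transform import Rotation as R
print(ctrl.get_obs()["qpos"])
wm=ctrl.camera_model("wrist");print(wm["position"],proj(w([[-60,26,120],[-60,-34,120]],*q),wm))
E
```

```text
47 [[356.0, 447.0], [397.0, 455.0], [382.0, 443.0], [429.0, 381.0], [406.0, 411.0]]
60 [[355.0, 422.0], [396.0, 430.0], [382.0, 419.0], [429.0, 358.0], [406.0, 387.0]]
75 [[354.0, 394.0], [395.0, 401.0], [381.0, 390.0], [428.0, 331.0], [405.0, 360.0]]
90 [[353.0, 365.0], [395.0, 372.0], [380.0, 361.0], [428.0, 303.0], [404.0, 331.0]]
105 [[352.0, 335.0], [394.0, 342.0], [379.0, 332.0], [427.0, 275.0], [404.0, 302.0]]
[ 1.82707311e-01  4.62194093e-01  1.99262936e+00 -1.91350954e-05
  6.84214127e-01 -1.76781036e+00]
[415.48864051  73.60695398 244.91346605] [[314.92215062 270.25169611]
 [194.40286592 270.09263456]]
```

```bash
python3 - <<'E'
from h import *
q=[541.9,128.1,.379]
wm=ctrl.camera_model("wrist")
for z in(47,60,75,87,100): print(z,((proj(w([[-70,22,z],[-50,22,z],[-70,-29.5,z],[-50,-29.5,z]],*q),wm)+.5)*1.5625).round().tolist())
im=ctrl.get_image("wrist")
cv2.imwrite("pics/wrist4.png",cv2.resize(im[:,:,::-1],(800,600),interpolation=cv2.INTER_CUBIC))
E
```

```text
47 [[454.0, 319.0], [453.0, 358.0], [345.0, 319.0], [346.0, 358.0]]
60 [[458.0, 329.0], [456.0, 370.0], [341.0, 329.0], [343.0, 370.0]]
75 [[462.0, 341.0], [460.0, 386.0], [337.0, 341.0], [338.0, 385.0]]
87 [[467.0, 353.0], [464.0, 400.0], [332.0, 353.0], [334.0, 400.0]]
100 [[472.0, 367.0], [469.0, 417.0], [327.0, 367.0], [329.0, 417.0]]
```

View pics/wrist4.png

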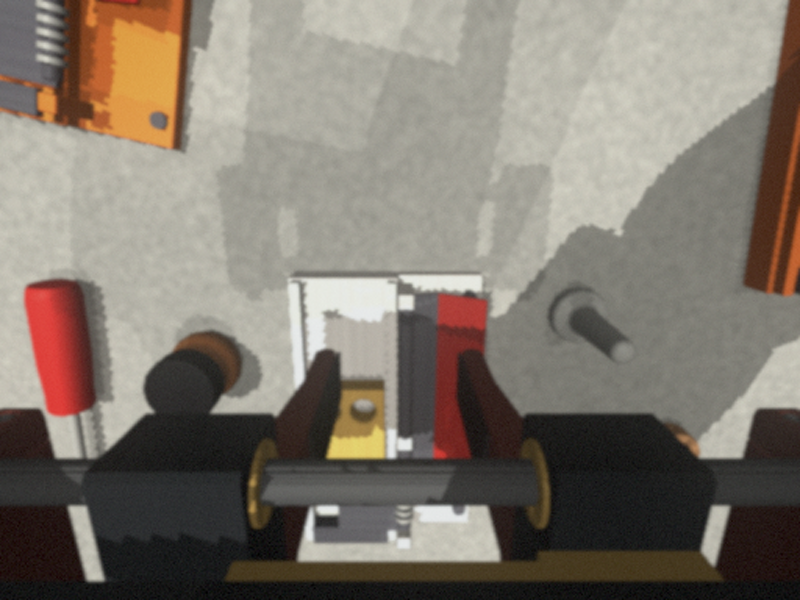

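Both cameras put the fingertips about 40 mm above the reported TCP: the side view shows the finger end at rows 370-380, which means z≈87, and the wrist view's tip row of 352 gives the same. So I'll go down by feel, in small steps, watching the force.

```bash
python3 -m inch '[{"xyz":[0,0,8],"rot":[0,0,0]},{"xyz":[0,0,10],"rot":[0,0,0]},{"xyz":[0,0,10],"rot":[0,0,0]}]'
python3 -m inch '[{"xyz":[0,0,8],"rot":[0,0,0]},{"xyz":[0,0,8],"rot":[0,0,0]},{"xyz":[0,0,8],"rot":[0,0,0]}]'
python3 -m inch '[{"xyz":[0,0,8],"rot":[0,0,0]},{"xyz":[0,0,8],"rot":[0,0,0]},{"xyz":[0,0,8],"rot":[0,0,0]}]'
```

```text
t: 2.48
ee_pos: [487.5, 101.8, 35.6]
orientation: [0.592, -3.085, -0.0]
ft_force: [0.7, 0.5, 0.1]
width: 46.4
grasp_force: 0.0
t: 2.73
ee_pos: [487.4, 101.8, 27.4]
orientation: [0.592, -3.084, -0.0]
ft_force: [-0.4, -0.1, 0.6]
width: 46.1
grasp_force: 0.0
t: 2.98
ee_pos: [487.5, 101.8, 19.4]
orientation: [0.592, -3.084, -0.0]
ft_force: [-0.1, -0.8, -0.5]
width: 45.9
grasp_force: 0.0
```

There's no contact at TCP z 19, well below the bar top of 38, so the offset is real. Continuing in the same way.

```bash
python3 -m inch '[{"xyz":[0,0,8],"rot":[0,0,0]},{"xyz":[0,0,14],"rot":[0,0,0]},{"xyz":[0,0,14],"rot":[0,0,0]}]'
python3 -m inch '[{"xyz":[0,0,4],"rot":[0,0,0]},{"xyz":[0,0,4],"rot":[0,0,0]},{"xyz":[0,0,4],"rot":[0,0,0]}]'
python3 -m inch '[{"xyz":[0,0,3],"rot":[0,0,0]},{"xyz":[0,0,3],"rot":[0,0,0]},{"xyz":[0,0,3],"rot":[0,0,0]}]'
```

```text
t: 3.23
ee_pos: [487.0, 101.8, 4.7]
orientation: [0.592, -3.083, -0.0]
ft_force: [-0.3, 0.2, -0.4]
width: 46.1
grasp_force: 0.0
t: 3.48
ee_pos: [487.7, 101.9, 1.7]
orientation: [0.592, -3.085, 0.0]
ft_force: [-0.1, -0.3, -1.0]
width: 46.5
grasp_force: 0.0
t: 3.73
ee_pos: [488.3, 102.0, -0.8]
orientation: [-0.592, 3.085, 0.0]
ft_force: [-0.6, 0.4, 2.7]
width: 46.1
grasp_force: 1.5
```

Contact is at TCP z ≈ -0.5, as predicted (tip 38.6). Pressing down about 14 mm in two steps.

```bash
python3 -m inch '[{"xyz":[0,0,3],"rot":[0,0,0]},{"xyz":[0,0,7],"rot":[0,0,0]},{"xyz":[0,0,7],"rot":[0,0,0]},{"xyz":[0,0,7],"rot":[0,0,0]}]'
python3 -m inch '[{"xyz":[0,0,3],"rot":[0,0,0]},{"xyz":[0,0,7],"rot":[0,0,0]},{"xyz":[0,0,7],"rot":[0,0,0]},{"xyz":[0,0,7],"rot":[0,0,0]}]'
python3 - <<'E'
from h import *
goal(-60,-4,-15.5,[541.9,128.1,.379])
im=ctrl.get_image("side")
cv2.imwrite("pics/side5.png",cv2.resize(im[150:250,160:290,::-1],(780,600),interpolation=cv2.INTER_CUBIC))
E
```

```text
t: 4.07
ee_pos: [488.4, 101.8, -7.7]
orientation: [-0.592, 3.084, -0.0]
ft_force: [-0.3, -0.4, 6.4]
width: 46.1
grasp_force: 3.4
t: 4.4
ee_pos: [489.2, 100.9, -13.6]
orientation: [-0.593, 3.083, -0.002]
ft_force: [-1.5, -9.7, 19.5]
width: 45.5
grasp_force: 9.9
shift [1.  1.8 1.9] rot [-0.002  0.002  0.001] width 45.524568800517514 F [-1.5 -9.7 19.5] t 4.4
TCP in holder [-59.   -5.8 -13.6]
```

View pics/side5.png

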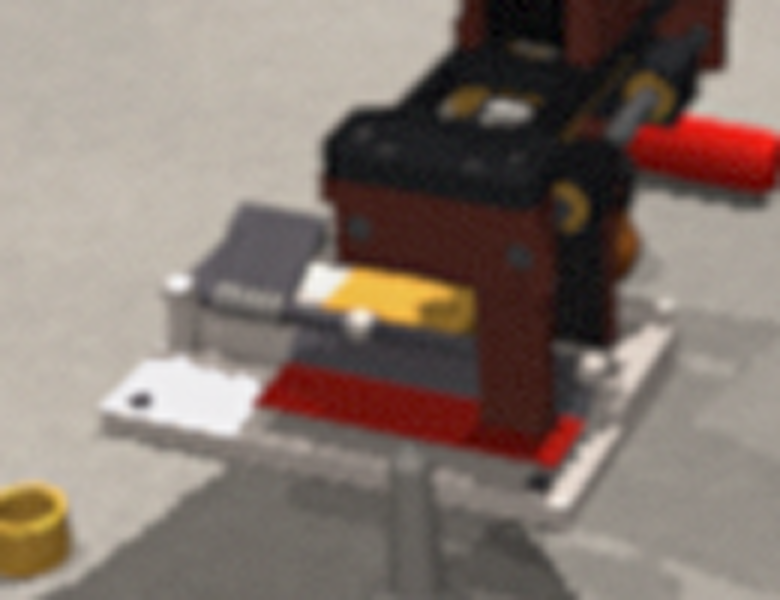

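The bar looks nearly level and the jaw is well raised. However, 19.5 N with a sideways part means something is bottoming, so I'll ease off 2 mm.

```bash
python3 -m inch '[{"xyz":[0,1,-1],"rot":[0,0,0]},{"xyz":[0,1,-2],"rot":[0,0,0]},{"xyz":[0,1,-2],"rot":[0,0,0]}]'
python3 - <<'E'
from h import *
q=[541.9,128.1,.379]
goal(-60,-4,-12,q)
m=ctrl.camera_model("scene");im=ctrl.get_image("scene")
cv2.imwrite("pics/scene6.png",cv2.resize(im[165:285,200:320,::-1],(600,600),interpolation=cv2.INTER_CUBIC))
for th in(.3,.36,.43,.5):
    f=.5-th;L=[[28,38*np.cos(f)+8*np.sin(f)-0,30-8*np.cos(f)+38*np.sin(f)]]
    print(th,((proj(w(L,*q),m)-[200,165]+.5)*5).round())
E
```

```text
t: 4.7
ee_pos: [488.8, 101.8, -11.9]
orientation: [-0.593, 3.083, -0.002]
ft_force: [0.6, -9.8, 12.4]
width: 46.3
grasp_force: 6.1
shift [1.  0.8 0.1] rot [-0.002  0.002  0.001] width 46.25014884415358 F [ 0.6 -9.8 12.4] t 4.7
TCP in holder [-59.   -4.8 -11.9]
0.3 [[353. 365.]]
0.36 [[352. 368.]]
0.43 [[351. 372.]]
0.5 [[350. 376.]]
```

View pics/scene6.png

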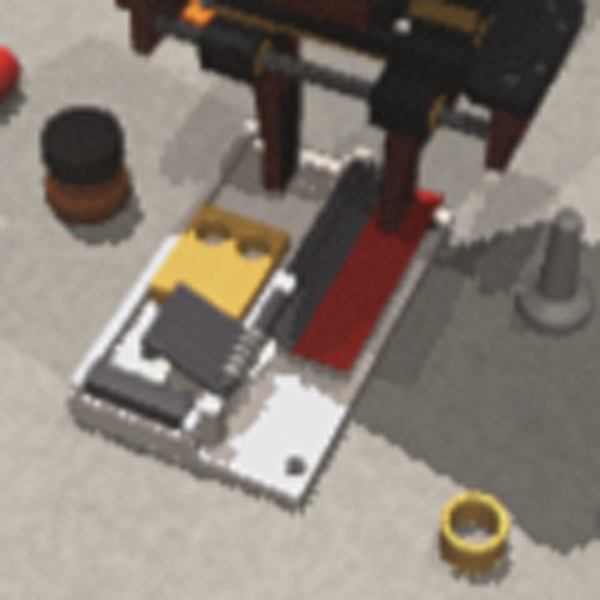

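The bar's front corner at (348,370) gives a hinge of about 0.4. Finger B stands in the channel behind the plate and finger A is on the bar, all clear. Relieving the sideways load and pushing along tool -x.

```bash
python3 -m inch '[{"xyz":[0,-1,0],"rot":[0,0,0]},{"xyz":[-5,-1,0],"rot":[0,0,0]},{"xyz":[-10,-1,0],"rot":[0,0,0]},{"xyz":[-15,-1,0],"rot":[0,0,0]},{"xyz":[-20,-1,0],"rot":[0,0,0]},{"xyz":[-24,-1,0],"rot":[0,0,0]},{"xyz":[-28,-1,0],"rot":[0,0,0]},{"xyz":[-32,-1,0],"rot":[0,0,0]},{"xyz":[-36,-1,0],"rot":[0,0,0]},{"xyz":[-40,-1,0],"rot":[0,0,0]},{"xyz":[-40,-1,0],"rot":[0,0,0]}]'
python3 -c "
from h import *
goal(8,-4,-12,[541.9,128.1,.379])"
```

```text
t: 5.67
ee_pos: [519.7, 115.3, -13.3]
orientation: [0.591, -3.075, 0.001]
ft_force: [-12.8, -4.3, 13.6]
width: 45.9
grasp_force: 7.7
shift [-33.3  -0.3  -1.7] rot [ 0.001 -0.01   0.001] width 45.866882159101365 F [-12.8  -4.3  13.6] t 5.6667
TCP in holder [-25.3  -3.7 -13.3]
```

```bash
python3 -m inch '[{"xyz":[-4,0,0],"rot":[0,0,0]},{"xyz":[-8,0,0],"rot":[0,0,0]},{"xyz":[-12,0,0],"rot":[0,0,0]},{"xyz":[-15,0,0],"rot":[0,0,0]},{"xyz":[-18,0,0],"rot":[0,0,0]},{"xyz":[-21,0,0],"rot":[0,0,0]},{"xyz":[-24,0,0],"rot":[0,0,0]},{"xyz":[-24,0,0],"rot":[0,0,0]},{"xyz":[-24,0,0],"rot":[0,0,0]}]'
python3 - <<'E'
from h import *
goal(8,-4,-12,[541.9,128.1,.379])
im=ctrl.get_image("scene")
cv2.imwrite("pics/scene7.png",cv2.resize(im[165:285,200:320,::-1],(600,600),interpolation=cv2.INTER_CUBIC))
E
```

```text
t: 6.42
ee_pos: [542.9, 124.3, -13.2]
orientation: [0.592, -3.076, 0.001]
ft_force: [-10.5, -4.9, 15.3]
width: 45.6
grasp_force: 7.6
shift [-8.5 -0.1 -1.3] rot [ 0.001 -0.009  0.001] width 45.58763970293595 F [-10.5  -4.9  15.3] t 6.4167
TCP in holder [ -0.5  -3.9 -13.2]
```

View pics/scene7.png

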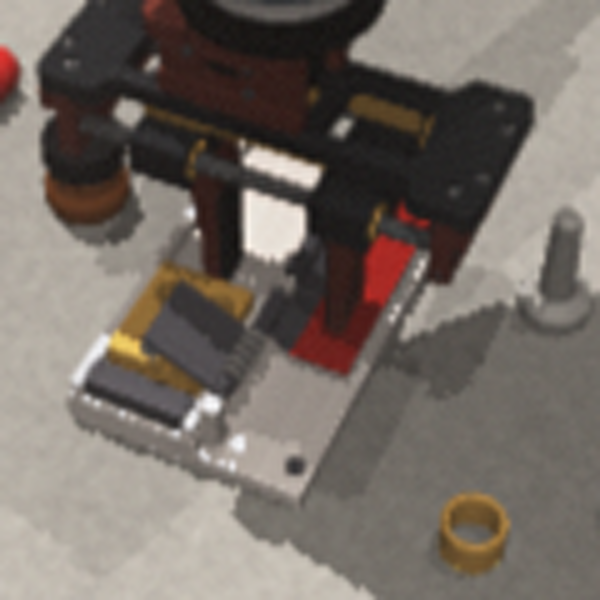

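The plate is under the raised jaw, a few mm short of the stop (its front edge is near (130,355)). Pushing the rest in small steps until the force rises.

```bash
python3 -m inch '[{"xyz":[-2,0,0],"rot":[0,0,0]},{"xyz":[-4,0,0],"rot":[0,0,0]},{"xyz":[-6,0,0],"rot":[0,0,0]},{"xyz":[-6,0,0],"rot":[0,0,0]}]'
python3 -m inch '[{"xyz":[-2,0,0],"rot":[0,0,0]},{"xyz":[-2,0,0],"rot":[0,0,0]},{"xyz":[-2,0,0],"rot":[0,0,0]}]'
python3 -m inch '[{"xyz":[-2,0,0],"rot":[0,0,0]},{"xyz":[-2,0,0],"rot":[0,0,0]},{"xyz":[-2,0,0],"rot":[0,0,0]}]'
python3 -c "
from h import *
goal(8,-4,-12,[541.9,128.1,.379])"
```

```text
t: 6.8
ee_pos: [547.9, 126.2, -13.2]
orientation: [0.591, -3.076, 0.001]
ft_force: [-10.8, -4.4, 13.9]
width: 46.1
grasp_force: 7.3
t: 7.05
ee_pos: [548.3, 126.4, -13.3]
orientation: [0.591, -3.073, 0.002]
ft_force: [-15.9, -7.9, 21.4]
width: 46.7
grasp_force: 11.3
t: 7.3
ee_pos: [548.2, 126.4, -13.3]
orientation: [0.59, -3.069, 0.002]
ft_force: [-21.4, -12.0, 26.9]
width: 45.8
grasp_force: 14.3
shift [-2.8 -0.1 -1.4] rot [ 0.002 -0.016  0.001] width 45.84689950371907 F [-21.4 -12.   26.9] t 7.3
TCP in holder [  5.2  -3.9 -13.3]
```

The push stopped dead with the force rising, which suggests the plate is home. Checking numerically before letting go: the brass colour along the channel up to the stop.

```bash
cat >> h.py <<'E'
def prof(ys=(-50,-47)):
    m=ctrl.camera_model("scene");im=ctrl.get_image("scene").astype(np.float32);q=[541.9,128.1,.379]
    for y in ys:
        for xs in (range(6,30,2),range(54,80,2)):
            L=[[x,y,30] for x in xs];p=proj(w(L,*q),m).astype(np.float32)
            c=cv2.remap(im,p[:,:1],p[:,1:],cv2.INTER_LINEAR)[:,0]
            print(y,[f"{x}:{int(a[0])},{int(a[2])}" for x,a in zip(xs,c)])
E
python3 -c "
from h import *
prof()"
```

```text
-50 ['6:103,91', '8:103,92', '10:103,91', '12:103,91', '14:104,92', '16:102,77', '18:103,58', '20:106,45', '22:112,45', '24:128,49', '26:138,52', '28:131,52']
-50 ['54:143,55', '56:143,56', '58:146,59', '60:157,64', '62:210,87', '64:232,98', '66:219,93', '68:155,79', '70:111,86', '72:94,92', '74:94,93', '76:96,95', '78:91,90']
-47 ['6:113,101', '8:112,100', '10:112,100', '12:112,99', '14:112,99', '16:110,89', '18:107,65', '20:110,50', '22:127,50', '24:139,54', '26:128,52', '28:118,48']
-47 ['54:144,57', '56:143,57', '58:142,57', '60:167,68', '62:213,88', '64:232,98', '66:197,84', '68:145,80', '70:99,87', '72:95,94', '74:97,96', '76:99,98', '78:96,95']
```

Brass spans x = 18 to 68, so the plate is home. Backing the finger off the plate with the bar still down, then letting the bar up.

```bash
python3 -m inch '[{"xyz":[3,0,0],"rot":[0,0,0]},{"xyz":[6,0,0],"rot":[0,0,0]},{"xyz":[9,0,0],"rot":[0,0,0]},{"xyz":[11,0,0],"rot":[0,0,0]},{"xyz":[11,0,0],"rot":[0,0,0]}]'
python3 -m inch '[{"xyz":[0,0,-3],"rot":[0,0,0]},{"xyz":[0,0,-6],"rot":[0,0,0]},{"xyz":[0,0,-9],"rot":[0,0,0]},{"xyz":[0,0,-12],"rot":[0,0,0]},{"xyz":[0,0,-15],"rot":[0,0,0]},{"xyz":[0,0,-20],"rot":[0,0,0]},{"xyz":[0,0,-40],"rot":[0,0,0]},{"xyz":[0,0,-70],"rot":[0,0,0]},{"xyz":[0,0,-100],"rot":[0,0,0]},{"xyz":[0,0,-120],"rot":[0,0,0]},{"xyz":[0,0,-120],"rot":[0,0,0]},{"xyz":[0,0,-120],"rot":[0,0,0]}]'
python3 - <<'E'
from h import *
goal(-60,-4,120,[541.9,128.1,.379])
prof((-50,-20))
E
```

```text
t: 7.77
ee_pos: [548.0, 126.1, -12.0]
orientation: [-0.59, 3.082, 0.001]
ft_force: [0.8, 4.3, 6.7]
width: 46.1
grasp_force: 3.6
t: 8.77
ee_pos: [547.1, 125.3, 108.0]
orientation: [-0.592, 3.083, -0.0]
ft_force: [0.3, 0.2, -0.1]
width: 46.1
grasp_force: 0.0
shift [ 63.8   0.5 -12.1] rot [-0.     0.002  0.   ] width 46.09687881239475 F [ 0.3  0.2 -0.1] t 8.7667
TCP in holder [  3.8  -4.5 108. ]
-50 ['6:188,184', '8:175,168', '10:181,177', '12:167,161', '14:155,142', '16:175,119', '18:210,104', '20:232,99', '22:233,98', '24:223,92', '26:212,84', '28:190,76']
-50 ['54:233,103', '56:233,102', '58:233,101', '60:232,101', '62:234,102', '64:235,102', '66:220,95', '68:157,80', '70:112,86', '72:96,93', '74:98,97', '76:97,97', '78:94,92']
-20 ['6:234,235', '8:235,235', '10:234,235', '12:234,236', '14:226,226', '16:191,171', '18:158,109', '20:149,72', '22:144,59', '24:135,56', '26:112,52', '28:85,56']
-20 ['54:62,60', '56:64,61', '58:63,60', '60:62,57', '62:86,54', '64:126,56', '66:137,58', '68:110,56', '70:72,55', '72:62,57', '74:61,59', '76:63,62', '78:79,77']
```

The plate still spans 18 to 68. A quick numeric check of the hinge angle from the bar's red region.

```bash
python3 - <<'E'
from h import *
q=[541.9,128.1,.379]
m=ctrl.camera_model("scene");im=ctrl.get_image("scene").astype(int)[165:285,200:320]
k=(im[...,0]>90)&(im[...,1]<60)&(im[...,2]<60);k[:, :30]=0
k=k.astype(np.uint8)*255
for th in(0,.15,.25,.35,.45):
    f=.5-th;z=np.zeros((120,120),np.uint8)
    P=[[x,t*np.cos(f)+8*np.sin(f),30-8*np.cos(f)+t*np.sin(f)] for x,t in((28,12),(28,38),(-77,38),(-77,12))]
    cv2.fillPoly(z,[(proj(w(P,*q),m)-[200,165]).round().astype(int)],255)
    # visible (front) half only: compare below row 60
    a,b=z[62:]>0,k[62:]>0;print(th,(a&b).sum()/(a|b).sum().clip(1))
E
```

```text
0 0.7565217391304347
0.15 0.9008264462809917
0.25 0.8345864661654135
0.35 0.76
0.45 0.6951219512195121
```

The bar has come up and the hinge fits 0.15-0.25, which matches the jaw resting on the plate. The robot touches nothing, so I'm handing in.

```bash
python3 -c "
from workcell import ctrl
print(ctrl.close_job())"
```

```text
the job is handed in; nothing more can be done
None
```

The job is handed in: the plate was pushed home under the raised jaw (brass spans x = 18 to 68 mm of the holder) and the bar then let up, with the closed hinge only estimated from the image at 0.15–0.25 rad and the verdict not shown.

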